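Bring the carrier back to the feed arm and hold it at the first punching station

TASK

Slide the loaded carrier back along its guide until you feel it seat against the foot of the locked feed arm, then let go of it. Take the arm's grip head, squeeze in its lock button, and draw the telescoping arm out until its pointer stands at the 50 mm line (the long middle line of the scale), pushing the carrier ahead of the foot with no gap between them. Finish while still holding the head there with the button squeezed in, because a spring pulls the arm back, and leave the tray, wrench and bottle on the bench alone.

Things in the scene. Friction and masses are not known exactly. Their poses are not given: they have to be found in the camera images.
- feed_rig: feed rig screwed to the bench: dark steel base plate 470 x 150 x 12 mm. Its x axis is the feed direction, along the guide from the telescoping arm to the blue punch unit; z up; origin on the bench, on the centre line of arm and guide. Rear: grey outer tube 34 mm square (x -225 to -80 mm, 67 mm high; blue saddles 72 mm), out of which the steel inner bar with the grip head slides to +x
- punch_axis (a point): bench level under the punch of the blue C-shaped punch unit, which stands over the guide at rig x 150 to 190 mm and is 171 mm high: keep the gripper clear of it. The guide: two rails, rig x -15 to +235 mm, 39 mm apart, tops 22 mm above the bench; between them the carrier slides on the base plate
- grip_head: the aluminium grip head of the telescoping arm with all on it (foot, pointer and lock button); its axes are those of feed_rig. Moves with the arm in the rig's +x. For where to take hold use head_center
- head_center (a point): centre of the head's aluminium block: 42 mm along x, 36 mm across y, 46 mm high, top 76 mm and underside 30 mm above the bench; axes as the rig's. Plain side at y = +18 mm from here; on the -y side the button stands out to y = -26 mm: 44 mm over both, 38 mm with the button right in. Room for fingers on both sides down to 30 mm above the bench
- button_face (a point): centre of the lock button's outer face, a black cap 28 mm long (x), 26 mm high on the -y side of the grip head. It goes in along the rig's +y, under one finger while the other bears on the plain side of the head. A thin steel pawl runs back from it to a staple on the outer tube
- lock_button (a joint): how far the lock button is in: 0 out, 0.006 m right in. Spring: about 3 N to start it, about 6.6 N right in. Beyond 0.0035 m the pawl is clear of the staple and the arm is free; the lock acts at the fully retracted place only
- feed_arm (a joint): how far the arm is drawn out, m: 0 fully retracted (locked there at the start, about 1 mm of play), 0.05 at the 50 mm line, 0.1 at its end. A spring pulls it back with 3 to 4 N; let go, it runs back to about 0.01. It pushes the carrier but cannot pull it back
- foot_face (a point): centre of the front face (facing rig +x) of the arm's foot, 22 mm wide, 14 to 27 mm above the bench, 31 mm ahead of head_center; the carrier's rear end seats on it. The plate that carries the foot is 30 mm wide and reaches 65 mm above the bench
- pointer_tip (a point): end of the thin steel pointer on the head, over the scale strip; level with the 0 line when the arm is retracted
- line_50 (a point): middle of the long 50 mm line, on top of the scale strip, 20 mm above the bench. The strip lies beside the guide on the -y side (rig y -35 to -55 mm), with a line every 10 mm from 0 to 100 and long lines at 0, 50 and 100; 0 is nearest the tube
- fin_center (a point): the loose carrier's steel grip fin, at its middle height, 46 mm above the bench: 26 mm along x, 12 mm across y, standing from 28 to 64 mm above the bench on top of the carrier, 26 mm ahead of carrier_rear. Axes as the carrier's: x along it in the feed direction
- carrier_rear (a point): middle of the carrier's rear end face, 8 mm above its underside; starts 60 to 85 mm ahead of the foot; axes as the carrier's. The carrier, loose between the rails, is an aluminium channel 150 mm long, 36 wide, 16 high, 0.28 to 0.56 kg, with a row of small grey blanks in its front part and the grip fin near its rear
- parts_tray: bystander: grey open tray 150 x 110 x 45 mm with blanks, origin under its centre
- wrench: bystander: steel wrench 170 mm long lying on the bench
- oil_bottle: bystander: white bottle, 52 mm across, 120 mm high, origin under its centre
Not all that is in view belongs to the job. What is shaped like the part that bears fin_center but orange is not meant.

How it is judged:
By the outcome, as a careful person would: the job done as asked, in the order asked, and still so for the second after the job is handed in, while the arm keeps its last pose, push and grip.
It also fails if it takes over 64 s, if anything falls off the work surface, if the arm or the gripper's body presses on something with over 40 N, if the wrist force passes 120 N, or if a joint passes its speed limit or range.

ROBOT

A 6-joint arm with a two-finger parallel gripper is mounted at the origin on the work surface. World frame = base frame: x ahead of the robot, y to its left, z up, the work surface at z = 0. Lengths are in m, angles in rad, forces in N, time in s.
With the tool pointing down it reaches from about 0.275 to 0.775 m from the base axis. Payload 14.6 kg.
Tool frame: the origin (TCP) lies at the very end of the fingers, on their centre line; the grasp point (between the pads) lies 19 mm behind it; z points along the fingers, y is the line along which they close (so a half turn about z gives the same grasp; the last joint's range is limited). The gripper opens to 85 mm and grips with 20 to 120 N. Pads are 22 mm wide; open, the fingers measure 114 mm over their backs; the gripper's body (76 mm by 85 mm) begins 54 mm behind the grasp point. The pads swing forward as they close: fully open they stand 13 mm farther back than shut.
Start: joints at [1.116, 0.263, -0.048, 1.259, 0, 1.415], TCP at [0.155, 0.502, 0.231] pointing down, gripper open.
Joint ranges: [-2.65, 2.65], [-0.89, 1.7], [-1.18, 1.37], [-2.13, 2.11], [-1.35, 1.29], [-3.14, 3.14]. Speed limits (rad/s): [1.89, 1.89, 2.57, 2.79, 3.14, 3.14].

INTERFACE

Orientations are given as a rotation vector (axis times angle).
In Python, from station import telemetry, vision, r gives the robot as it stands.
- The arm moves only by the tool servo_tool, never from a script. Its arguments are lists of equal length, an entry for each row: "jaw": the finger opening in m, from 0 to 0.0854; "travel": the shift along the tool's x, y, z in m, a list of three; "yaw": the turn about the tool's z in rad. A call has 1 to 5 rows; each row shifts and turns the commanded pose from where the row before left it, along the tool's axes as they then stand; what a row does not reach is not made up. A row lasts 1/8 s, in which the tool goes at most 62.5 mm and 10.7 degrees, less where a joint would pass 70% of its speed; a pose out of reach is approached as far as the arm can. A call with a gripper value outside its range is refused whole. The fingers move at their own pace and stop on an object; "force" is the grip in N (left out, the last holds). Time passes only in rows, so rows that do not move let the fingers close. It gives the time, the measured TCP pose, the force, the opening and the grip force at its end, in the units of the state.
- telemetry.sense(): the state, without advancing time (a new reading comes with each control period).
- vision.read_camera(name): name is "scene" or "top" or "wrist"; returns a dict with "img" (384x512x3 uint8, red, green, blue), "fx", "fy", "cx", "cy" (pixels), "origin" and "rotation" of the camera in the world; the wrist camera has in their place "mount" (4x4, takes a point from camera to tool coordinates, whose origin is the TCP and whose axes are the flange's). Camera axes: x right, y down, z forward; pixel columns grow to the right and rows downward; lengths in m; the calibration is good to about 2 mm. A picture is of the moment at which its call begins: read the wrist's pose just before it. There is no depth.
- r.hand_in(): hands the job in; it is judged then, once.
Trained networks look in a picture, given as the dict that the camera call returned (one of the last four; its "shot" number tells which), for a name from the list of things; names that differ only in an ending like _2 or _b are one class to them, and where a whole thing is asked for, a point or a joint stands for the part that bears it (a point fixed in the world has none). Each returns a list of dicts, best first, with "conf" (0 to 1); they miss things now and then, are a little off and sometimes report something else, mostly with a low value. They report only what shows in the picture. A call takes as long as a camera call. They do not tell look-alikes from the thing itself.
- vision.masks_of(picture, label): "pixels" (384x512 bool, what is visible of it) and "at" ([column, row] in pixels, amid what is visible of it).
- vision.tip_of(picture, label): "at" ([column, row] in pixels: a listed point, or the origin of a listed thing).
The state is a dict: "time_s": time; "joint_pos": joint angles; "dq": joint speeds; "tau": joint torques, N m; "eef_pos": TCP position; "tcp_rot": TCP orientation; "contact_force": force on the tool from outside, world axes, zero at the start; "wrist_torque": the same for the moment, N m; "finger_gap": opening from 0.0 (shut) to 1.0 (fully open); "gripper_force": force on a finger pad.
Only numpy, scipy, OpenCV 4.12 (cv2) and the standard library are available. Lean on these libraries where they do the work, as an engineer would, in place of code of your own. Each camera call takes 0.05 s, during which the arm holds its last target. There are 200 camera calls.

## Working session

There is one attempt and no reset: what is moved stays moved. The work goes in short steps, Python scripts to look and compute and a tool call to move; the robot and the scene stay as the last step left them, time stands still between calls to the robot, and variables do not carry over. Pictures are saved under pics/ and viewed, at most 10 in all, crops included, and the job is handed in when it is done.

Besides the shell and the picture viewer there is one more tool, called after "Emit:" by a JSON object that holds its "api" and its "payload". servo_tool: Moves the arm, as the interface text tells. Its arguments: {"type":"object","properties":{"jaw":{"type":"array"},"travel":{"type":"array"},"yaw":{"type":"array"},"force":{"type":"number"}},"required":["jaw","travel","yaw"]}

```bash
mkdir -p pics; cat > h.py <<'E'
import numpy as np,cv2
from scipy.spatial.transform import Rotation as R
from station import telemetry, vision, r
def cam(n):
    s=telemetry.sense(); p=vision.read_camera(n)
    if 'mount' in p:
        T=np.eye(4);T[:3,:3]=R.from_rotvec(s['tcp_rot']).as_matrix();T[:3,3]=s['eef_pos']
        M=T@np.array(p['mount']);p['o']=M[:3,3];p['R']=M[:3,:3]
    else: p['o']=np.array(p['origin']);p['R']=np.array(p['rotation'])
    return p
def ray(p,at): 
    d=p['R']@np.array([(at[0]-p['cx'])/p['fx'],(at[1]-p['cy'])/p['fy'],1]);return d/np.linalg.norm(d)
def atz(p,at,z):
    d=ray(p,at);return p['o']+d*(z-p['o'][2])/d[2]
def px(p,X):
    c=p['R'].T@(np.array(X)-p['o']);return np.array([p['fx']*c[0]/c[2]+p['cx'],p['fy']*c[1]/c[2]+p['cy']])
Z=dict(feed_rig=0,punch_axis=0,head_center=.053,button_face=.053,foot_face=.0205,pointer_tip=.021,line_50=.02,fin_center=.046,carrier_rear=.02)
def save(p,n): cv2.imwrite('pics/'+n,p['img'][:,:,::-1])
def look(p,names=Z):
    for n in names:
        for d in vision.tip_of(p,n)[:3]:
            print(n,round(d['conf'],2),np.round(d['at'],1),np.round(atz(p,d['at'],Z[n])*1000,1))
E
python3 - <<'E'
from h import *
s=telemetry.sense();print(s)
ims=[]
for n in('top','scene'):
    p=cam(n);print(n,p['o']);look(p);ims.append(p['img'])
cv2.imwrite('pics/a.png',cv2.resize(np.vstack(ims)[:,:,::-1],(450,600)) if 0 else ims[0][:,:,::-1]);cv2.imwrite('pics/b.png',ims[1][:,:,::-1])
E
```

```text
{'time_s': 0.0, 'joint_pos': array([ 1.11569112e+00,  2.63538910e-01, -4.89515362e-02,  1.25942931e+00,
        3.71999961e-06,  1.41551140e+00]), 'dq': array([-0.00156519, -0.00074062,  0.00011015, -0.00176985, -0.00051855,
       -0.00127952]), 'tau': array([-4.32173896e-03, -6.37629032e+01,  3.84556031e+01,  1.41424141e-02,
       -2.33563314e-04, -9.78693393e-08]), 'eef_pos': array([0.15492395, 0.50131413, 0.23081147]), 'tcp_rot': array([-4.69143605e-01, -3.10602039e+00,  1.68119614e-03]), 'contact_force': array([-0.33033292,  0.55624927, -0.62118483]), 'wrist_torque': array([-0.00964604, -0.01186918, -0.01412493]), 'gripper_force': 0.0, 'finger_gap': 1.0002219245960775}
top [ 0.34716125 -0.03396269  1.38612369]Traceback (most recent call last):
  File "<stdin>", line 5, in <module>
  File "h.py", line 22, in look
    print(n,round(d['conf'],2),np.round(d['at'],1),np.round(atz(p,d['at'],Z[n])*1000,1))
                                                            ~~~^^^^^^^^^^^^^^^^
  File "h.py", line 14, in atz
    d=ray(p,at);return p['o']+d*(z-p['o'][2])/d[2]
                                              ~^^^
IndexError: invalid index to scalar variable.
```

```bash
sed -i "s/p\['R'\]=np.array(p\['rotation'\])/q=np.array(p['rotation']);p['R']=q if q.ndim==2 else R.from_rotvec(q).as_matrix()/" h.py
python3 - <<'E'
from h import *
for n,f in(('top','a.png'),('scene','b.png')):
    p=cam(n);save(p,f);print(n,p['o'],p['rotation'],p['fx']);look(p)
E
```

```text
top [ 0.34716125 -0.03396269  1.38612369] [-2.22791444  1.98070608 -0.21038703] 384.08698043645916
feed_rig 0.64 [264.5 213.6] [550.1 -55.1   0. ]
punch_axis 0.81 [216.7 199.9] [579.8 124.5   0. ]
punch_axis 0.53 [370.4 232.6] [ 526.2 -441.9    0. ]
head_center 0.66 [273.1 218.9] [527.3 -86.1  53. ]
button_face 0.6 [276.2 206.6] [571.7 -92.3  53. ]
foot_face 0.52 [263.1 215.1] [541.1 -50.4  20.5]
foot_face 0.27 [124.3 230.6] [428.3 432.5  20.5]
pointer_tip 0.52 [273.6 205.9] [578.6 -84.2  21. ]
line_50 0.44 [371.7 238.5] [ 503.3 -441.7   20. ]
fin_center 0.9 [219.4 136.1] [808.9 141.8  46. ]
fin_center 0.57 [244.3 152.6] [757.   43.4  46. ]
fin_center 0.51 [237.  202.9] [569.8  46.5  46. ]
carrier_rear 0.93 [228.8 142.5] [797.1 107.1  20. ]
carrier_rear 0.73 [246.2 209.9] [552.7  12.   20. ]
scene [1.38175577 0.0948284  0.80284089] [-1.65633564 -1.89409164  0.81492586] 391.38322109350673
feed_rig 0.6 [253.9 177.7] [535.5 -47.3   0. ]
feed_rig 0.57 [418.9 213.1] [620.9 417.1   0. ]
punch_axis 0.88 [306.1 193.8] [584.4 111.1   0. ]
head_center 0.85 [235.4 160.7] [ 525.5 -102.5   53. ]
button_face 0.63 [234.  169.5] [564.1 -99.7  53. ]
foot_face 0.9 [245.1 175.1] [549.1 -71.1  20.5]
foot_face 0.55 [124.6 164.2] [ 544.6 -446.4   20.5]
pointer_tip 0.57 [240.2 180.6] [574.6 -81.3  21. ]
pointer_tip 0.57 [256.6 178.7] [560.9 -35.2  21. ]
line_50 0.65 [250.8 184.7] [586.8 -48.4  20. ]
line_50 0.55 [233.9 171. ] [ 534.8 -107.3   20. ]
fin_center 0.97 [271.1 232.3] [773.9  31.4  46. ]
fin_center 0.67 [282.7 175. ] [563.1  40.6  46. ]
fin_center 0.57 [310.9 249.8] [814.6 130.6  46. ]
carrier_rear 0.95 [285.9 237.3] [764.3  68.   20. ]
carrier_rear 0.76 [299.7 254. ] [811.1 105.5  20. ]
carrier_rear 0.74 [273.5 177.1] [547.2  12.8  20. ]
```

View pics/a.png

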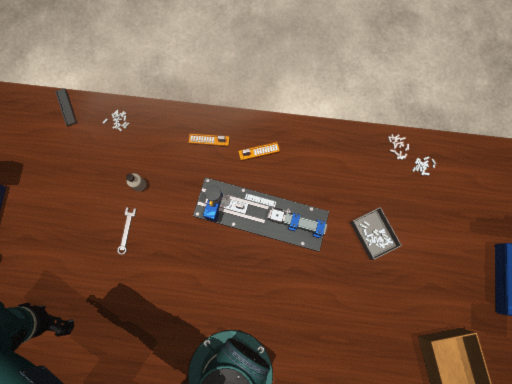

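View pics/b.png

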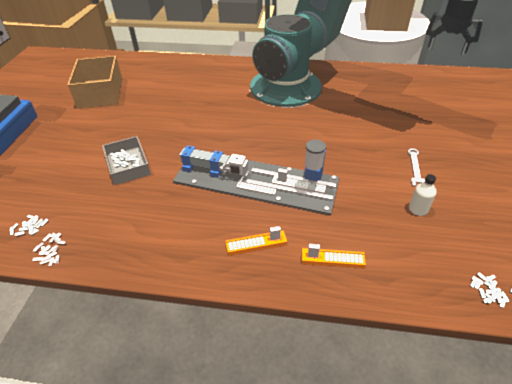

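```bash
python3 - <<'E'
from h import *
p=cam('top')
for d in vision.masks_of(p,'feed_rig')[:2]:
    c=cv2.findContours(d['pixels'].astype('uint8'),0,2)[0];c=max(c,key=cv2.contourArea)
    b=cv2.boxPoints(cv2.minAreaRect(c));print(d['conf'],np.round([atz(p,q,.012)[:2]*1000 for q in b]),d['at'])
q=cam('scene')
a=cv2.resize(p['img'][170:260,185:335],(750,450)[:2] if 0 else (500,300),interpolation=2);b=cv2.resize(q['img'][135:215,170:345],(656,300),interpolation=2)[:, :500]
b=cv2.resize(q['img'][135:219,170:345],(500,240),interpolation=2)
cv2.imwrite('pics/c.png',np.vstack([a,b])[:,:,::-1])
E
```

```text
0.91 [[ 506.  204.]
 [ 663.  185.]
 [ 587. -292.]
 [ 434. -263.]] [264.4, 215.3]
```

View pics/c.png

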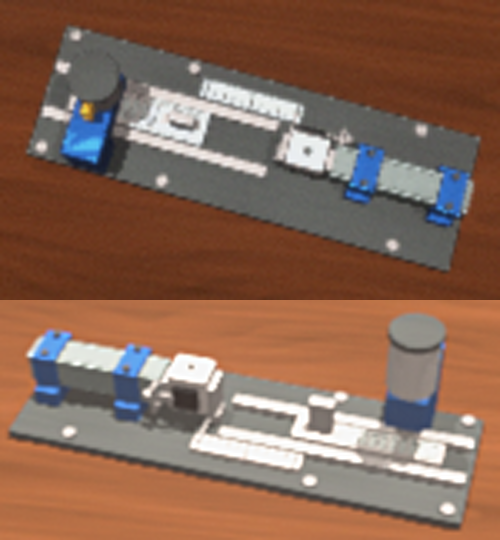

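The crop shows the steel fin at top (237,203) between the rig's rails, just behind the blue punch. The two look-alikes at (219,136) and (244,152) are orange, loose and off the rig, so the steel one in the rig is meant. I'll move above the rig now.

Emit:
{"api": "servo_tool", "payload": {"jaw": [0.085, 0.085, 0.085, 0.085, 0.085], "travel": [[-0.044, -0.032, -0.014], [-0.044, -0.032, -0.014], [-0.044, -0.032, -0.014], [-0.044, -0.032, -0.014], [-0.044, -0.032, -0.014]], "yaw": [0, 0, 0, 0, 0]}}

```text
time_s: 1.88
eef_pos: [0.3187, 0.2823, 0.3019]
tcp_rot: [0.469, 3.106, 0.001]
contact_force: [0.7, 1.0, 0.0]
finger_gap: 1.003
gripper_force: 0.0
```

Emit:
{"api": "servo_tool", "payload": {"jaw": [0.085, 0.085, 0.085, 0.085, 0.085], "travel": [[-0.044, -0.032, 0], [-0.044, -0.032, 0], [-0.044, -0.032, 0], [-0.044, -0.032, 0], [-0.044, -0.032, 0]], "yaw": [0, 0, 0, 0, 0]}}

```text
time_s: 2.5
eef_pos: [0.4818, 0.0642, 0.3014]
tcp_rot: [0.47, 3.106, 0.0]
contact_force: [1.1, 0.7, 1.0]
finger_gap: 0.998
gripper_force: 0.0
```

Emit:
{"api": "servo_tool", "payload": {"jaw": [0.085, 0.085, 0.085, 0.085, 0.085], "travel": [[-0.044, -0.032, 0], [-0.044, -0.032, 0], [0, 0, 0], [0, 0, 0], [0, 0, 0]], "yaw": [0, 0, 0.179, 0.179, 0.179]}}

```text
time_s: 3.12
eef_pos: [0.5462, -0.0214, 0.3012]
tcp_rot: [-1.285, -2.866, 0.0]
contact_force: [0.4, 0.1, -0.0]
finger_gap: 0.997
gripper_force: 0.0
```

Emit:
{"api": "servo_tool", "payload": {"jaw": [0.085, 0.085, 0.085, 0.085, 0.085], "travel": [[0, 0, 0], [0, 0, 0], [0, 0, 0], [0, 0, 0], [0, 0, 0]], "yaw": [0.179, 0.179, 0.179, 0.179, 0.179]}}

```text
time_s: 3.75
eef_pos: [0.5461, -0.0212, 0.3013]
tcp_rot: [2.399, 2.029, -0.0]
contact_force: [0.6, 0.6, 0.4]
finger_gap: 0.996
gripper_force: 0.0
```

```bash
python3 - <<'E'
from h import *
p=cam('wrist');save(p,'d.png');print(p['o'],p['mount']);look(p)
print(R.from_rotvec(telemetry.sense()['tcp_rot']).as_matrix().round(3))
E
```

```text
[0.55923674 0.0571765  0.44332586] [[-5.08672962e-04 -9.52102912e-01 -3.05777348e-01  7.94904397e-02]
 [ 9.99999362e-01 -1.76013410e-04 -1.11548406e-03 -8.04840827e-05]
 [ 1.00823471e-03 -3.05777720e-01  9.52102394e-01 -1.42063282e-01]
 [ 0.00000000e+00  0.00000000e+00  0.00000000e+00  1.00000000e+00]]
feed_rig 0.75 [257.9 154.8] [548.7 -36.8   0. ]
head_center 0.76 [257.3 202.4] [538.9 -87.9  53. ]
button_face 0.56 [280.1 206.1] [567.5 -98.   53. ]
foot_face 0.84 [257.3 175.7] [543.6 -61.2  20.5]
pointer_tip 0.69 [288.3 183.5] [584.2 -79.3  21. ]
line_50 0.8 [292.8 146.3] [597.2 -28.9  20. ]
fin_center 0.93 [254.6 101.7] [556.5  37.9  46. ]
fin_center 0.86 [424.3  66. ] [758.5  44.7  46. ]
carrier_rear 0.93 [257.  120.7] [555.4  12.4  20. ]
carrier_rear 0.92 [403.4  51.5] [746.3  65.   20. ]
carrier_rear 0.61 [447.9   1. ] [799.2 111.7  20. ]
[[ 0.159  0.987 -0.   ]
 [ 0.987 -0.159  0.   ]
 [ 0.    -0.    -1.   ]]
```

View pics/d.png

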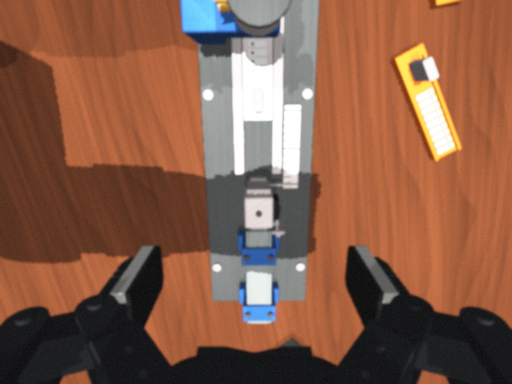

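The view shows the rig running vertically: fin at (258,100), carrier rear (257,120), head (258,205), punch at the top (255,15) and the orange look-alike at right (425,68). The wrist camera leads the tool toward the punch, so I'll go above the fin and take the half-turned grasp.

Emit:
{"api": "servo_tool", "payload": {"jaw": [0.085, 0.085, 0.085, 0.085, 0.085], "travel": [[0.058, 0.001, 0], [0, 0, 0], [0, 0, 0], [0, 0, 0], [0, 0, 0]], "yaw": [0, -0.1848, -0.1848, -0.1848, -0.1848]}}

```text
time_s: 4.88
eef_pos: [0.5564, 0.0359, 0.3013]
tcp_rot: [-1.486, -2.768, 0.0]
contact_force: [-0.5, 0.4, 0.0]
finger_gap: 0.993
gripper_force: 0.0
```

Emit:
{"api": "servo_tool", "payload": {"jaw": [0.085, 0.085, 0.085, 0.085, 0.085], "travel": [[0, 0, 0], [0, 0, 0], [0, 0, 0], [0, 0, 0], [0, 0, 0]], "yaw": [-0.1848, -0.1848, -0.1848, -0.1848, -0.1848]}}

```text
time_s: 5.5
eef_pos: [0.5564, 0.0359, 0.3013]
tcp_rot: [-0.097, -3.14, 0.0]
contact_force: [0.2, -0.3, -0.3]
finger_gap: 0.993
gripper_force: 0.0
```

Emit:
{"api": "servo_tool", "payload": {"jaw": [0.085, 0.085, 0.085, 0.085, 0.085], "travel": [[0, 0, 0], [0, 0, 0], [0, 0, 0], [0, 0, 0], [0, 0, 0]], "yaw": [-0.1848, -0.1848, -0.1848, -0.1848, -0.1848]}}

```text
time_s: 6.12
eef_pos: [0.5564, 0.0359, 0.3013]
tcp_rot: [-1.313, 2.854, -0.0]
contact_force: [0.5, 0.0, 0.1]
finger_gap: 0.994
gripper_force: 0.0
```

Emit:
{"api": "servo_tool", "payload": {"jaw": [0.085, 0.085, 0.085, 0.085, 0.085], "travel": [[0, 0, 0], [0, 0, 0], [0, 0, 0], [0, 0, 0.05], [0, 0, 0.05]], "yaw": [-0.1848, -0.1848, -0.1848, 0, 0]}}

```text
time_s: 6.75
eef_pos: [0.5566, 0.0358, 0.2003]
tcp_rot: [-2.036, 2.391, -0.002]
contact_force: [0.4, 0.7, 0.0]
finger_gap: 0.996
gripper_force: 0.0
```

```bash
python3 - <<'E'
from h import *
p=cam('wrist');save(p,'e.png');print(p['o']);look(p)
s=telemetry.sense();print(s['eef_pos'],s['joint_pos'].round(2),R.from_rotvec(s['tcp_rot']).as_matrix().round(3))
E
```

```text
[ 0.54403896 -0.04029445  0.34232811]
feed_rig 0.66 [248.9  18.2] [ 539.1 -101.5    0. ]
feed_rig 0.65 [249.3  81.2] [548.2 -44.5   0. ]
head_center 0.77 [249.4  14.5] [539.  -94.6  53. ]
button_face 0.69 [219.4  14.9] [563.2 -98.2  53. ]
foot_face 0.95 [248.1  60.1] [546.  -63.   20.5]
pointer_tip 0.85 [200.   47.2] [588.3 -81.1  21. ]
line_50 0.56 [205.7 102.7] [593.4 -31.4  20. ]
fin_center 0.96 [ 60.4 201.7] [751.3  38.   46. ]
fin_center 0.67 [251.4 172.9] [559.4  39.1  46. ]
carrier_rear 0.88 [248.1 144.7] [559.3  16.2  20. ]
carrier_rear 0.79 [ 58.3 255.1] [794.2 106.8  20. ]
[0.55704708 0.03581874 0.20252757] [-0.08  0.33 -0.03  1.21  0.   -1.49] [[-0.16  -0.987  0.002]
 [-0.987  0.16  -0.   ]
 [-0.    -0.002 -1.   ]]
```

View pics/e.png

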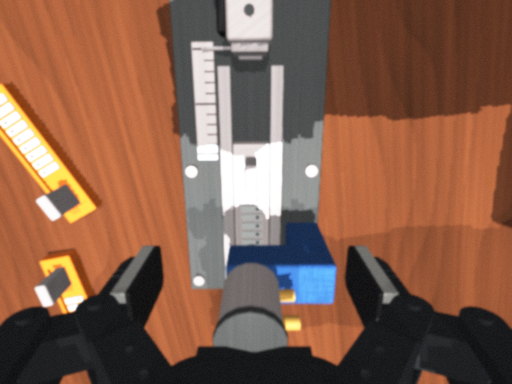

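The close view shows the steel fin at about (250,165), carrier rear (250,145), head at the top (250,15), the scale at left (205,100), and the punch below, clear of both fingers. Next is to descend on the fin.

Emit:
{"api": "servo_tool", "payload": {"jaw": [0.085, 0.085, 0.06, 0.06, 0.06], "travel": [[0, 0, 0.055], [0, 0, 0.055], [0, 0, 0.03], [0, 0, 0.015], [0, 0, 0.01]], "yaw": [0, 0, 0, 0, 0]}}

```text
time_s: 7.88
eef_pos: [0.557, 0.0358, 0.0365]
tcp_rot: [-2.035, 2.392, -0.001]
contact_force: [1.3, 0.6, -0.2]
finger_gap: 0.704
gripper_force: 0.0
```

Emit:
{"api": "servo_tool", "payload": {"jaw": [0.025, 0.02, 0.02, 0.0, 0.0], "travel": [[0, 0, 0], [0, 0, 0], [0, 0, 0], [0, 0, 0], [0, 0, 0]], "yaw": [0, 0, 0, 0, 0], "force": 20}}

```text
time_s: 8.5
eef_pos: [0.5581, 0.0357, 0.0372]
tcp_rot: [-2.034, 2.391, -0.004]
contact_force: [5.4, 0.1, 0.2]
finger_gap: 0.135
gripper_force: 20.3
```

Emit:
{"api": "servo_tool", "payload": {"jaw": [0.0, 0.0], "travel": [[0, 0, 0], [0, 0, 0]], "yaw": [0, 0]}}

```text
time_s: 8.75
eef_pos: [0.5581, 0.0357, 0.0372]
tcp_rot: [-2.034, 2.391, -0.004]
contact_force: [7.3, -0.8, 2.0]
finger_gap: 0.138
gripper_force: 20.3
```

Emit:
{"api": "servo_tool", "payload": {"jaw": [0.0, 0.0, 0.0, 0.0, 0.0], "travel": [[0.006, -0.001, 0], [0.012, 0, 0], [0.012, 0, 0], [0.012, 0, 0], [0.006, 0, 0]], "yaw": [0, 0, 0, 0, 0], "force": 30}}

```text
time_s: 9.38
eef_pos: [0.5509, -0.0117, 0.037]
tcp_rot: [-2.034, 2.391, -0.001]
contact_force: [5.3, 6.2, 1.8]
finger_gap: 0.135
gripper_force: 33.4
```

Emit:
{"api": "servo_tool", "payload": {"jaw": [0.0, 0.0, 0.0], "travel": [[0.006, 0, 0], [0.004, 0, 0], [0, 0, 0]], "yaw": [0, 0, 0]}}

```text
time_s: 9.75
eef_pos: [0.5493, -0.0217, 0.037]
tcp_rot: [-2.034, 2.392, -0.003]
contact_force: [5.0, 0.6, 1.0]
finger_gap: 0.132
gripper_force: 33.3
```

Emit:
{"api": "servo_tool", "payload": {"jaw": [0.0, 0.0, 0.0, 0.0, 0.0], "travel": [[0.003, 0, 0], [0.003, 0, 0], [0.003, 0, 0], [0.002, 0, 0], [0, 0, 0]], "yaw": [0, 0, 0, 0, 0]}}

```text
time_s: 10.38
eef_pos: [0.5477, -0.0321, 0.037]
tcp_rot: [-2.034, 2.39, -0.002]
contact_force: [6.5, 4.1, 0.6]
finger_gap: 0.131
gripper_force: 33.3
```

Emit:
{"api": "servo_tool", "payload": {"jaw": [0.0, 0.0, 0.0], "travel": [[0.002, 0, 0], [0.001, 0, 0], [0, 0, 0]], "yaw": [0, 0, 0]}}

```text
time_s: 10.75
eef_pos: [0.5472, -0.0349, 0.037]
tcp_rot: [-2.034, 2.39, -0.002]
contact_force: [6.4, 5.5, 1.4]
finger_gap: 0.133
gripper_force: 33.3
```

Emit:
{"api": "servo_tool", "payload": {"jaw": [0.0, 0.0, 0.0], "travel": [[0.002, 0, 0], [0, 0, 0], [0, 0, 0]], "yaw": [0, 0, 0]}}

```text
time_s: 11.12
eef_pos: [0.5469, -0.0369, 0.037]
tcp_rot: [-2.034, 2.39, -0.002]
contact_force: [5.9, 4.4, 2.5]
finger_gap: 0.136
gripper_force: 33.3
```

Emit:
{"api": "servo_tool", "payload": {"jaw": [0.0, 0.0, 0.0], "travel": [[0.0015, 0, 0], [0, 0, 0], [0, 0, 0]], "yaw": [0, 0, 0]}}

```text
time_s: 11.5
eef_pos: [0.5467, -0.0384, 0.037]
tcp_rot: [-2.034, 2.39, -0.002]
contact_force: [6.1, 4.5, 1.3]
finger_gap: 0.135
gripper_force: 33.3
```

Emit:
{"api": "servo_tool", "payload": {"jaw": [0.0, 0.0, 0.0], "travel": [[0.0015, 0, 0], [0, 0, 0], [0, 0, 0]], "yaw": [0, 0, 0]}}

```text
time_s: 11.88
eef_pos: [0.5465, -0.0399, 0.037]
tcp_rot: [-2.034, 2.39, -0.002]
contact_force: [6.8, 4.2, 0.8]
finger_gap: 0.132
gripper_force: 33.3
```

Emit:
{"api": "servo_tool", "payload": {"jaw": [0.0, 0.0, 0.0], "travel": [[0.0015, 0, 0], [0, 0, 0], [0, 0, 0]], "yaw": [0, 0, 0]}}

```text
time_s: 12.25
eef_pos: [0.5462, -0.0413, 0.037]
tcp_rot: [-2.034, 2.39, -0.002]
contact_force: [6.2, 4.6, 1.7]
finger_gap: 0.139
gripper_force: 33.3
```

Emit:
{"api": "servo_tool", "payload": {"jaw": [0.0, 0.0, 0.0], "travel": [[0.0015, 0, 0], [0, 0, 0], [0, 0, 0]], "yaw": [0, 0, 0]}}

```text
time_s: 12.62
eef_pos: [0.546, -0.0424, 0.037]
tcp_rot: [-2.034, 2.389, -0.001]
contact_force: [7.1, 8.3, 1.5]
finger_gap: 0.136
gripper_force: 33.4
```

Emit:
{"api": "servo_tool", "payload": {"jaw": [0.0, 0.0, 0.0], "travel": [[0.0015, 0, 0], [0, 0, 0], [0, 0, 0]], "yaw": [0, 0, 0]}}

```text
time_s: 13.0
eef_pos: [0.5459, -0.0428, 0.0371]
tcp_rot: [-2.034, 2.387, 0.001]
contact_force: [7.5, 16.5, 5.1]
finger_gap: 0.135
gripper_force: 33.7
```

Emit:
{"api": "servo_tool", "payload": {"jaw": [0.0, 0.0, 0.0], "travel": [[0.0015, 0, 0], [0, 0, 0], [0, 0, 0]], "yaw": [0, 0, 0]}}

```text
time_s: 13.38
eef_pos: [0.5458, -0.0436, 0.0373]
tcp_rot: [-2.034, 2.386, 0.002]
contact_force: [8.5, 21.3, 7.8]
finger_gap: 0.136
gripper_force: 34.0
```

The carrier seated: force rose from 4 to 21 N and it stopped. Now release, rise and go above the head.

Emit:
{"api": "servo_tool", "payload": {"jaw": [0.03, 0.06, 0.085, 0.085, 0.085], "travel": [[0, 0, 0], [0, 0, 0], [0, 0, 0], [0, 0, -0.03], [0, 0, -0.05]], "yaw": [0, 0, 0, 0, 0]}}

```text
time_s: 14.0
eef_pos: [0.5429, -0.0462, 0.1161]
tcp_rot: [2.034, -2.392, -0.004]
contact_force: [1.6, -0.3, 0.7]
finger_gap: 0.996
gripper_force: 0.0
```

Emit:
{"api": "servo_tool", "payload": {"jaw": [0.085, 0.085, 0.085], "travel": [[0, 0, -0.05], [0, 0, -0.03], [0, 0, 0]], "yaw": [0, 0, 0]}}

```text
time_s: 14.38
eef_pos: [0.545, -0.0466, 0.1982]
tcp_rot: [-2.034, 2.392, -0.005]
contact_force: [-0.4, -0.5, 0.0]
finger_gap: 0.996
gripper_force: 0.0
```

```bash
python3 - <<'E'
from h import *
s=telemetry.sense();print(s['eef_pos'],R.from_rotvec(s['tcp_rot']).as_matrix().round(3)[:,0],s['contact_force'])
p=cam('wrist');save(p,'f.png');look(p)
E
```

```text
[ 0.54497526 -0.04660272  0.1982349 ] [-0.16  -0.987  0.   ] [-0.43888049 -0.54263559  0.03569587]
feed_rig 0.8 [252.  162.6] [547.9 -43.2   0. ]
punch_axis 0.64 [252.4 292.7] [574.7 122.2   0. ]
punch_axis 0.19 [252.2 123. ] [540.8 -85.3   0. ]
head_center 0.76 [252.3 118.7] [538.7 -94.8  53. ]
head_center 0.25 [254.  159.9] [543.2 -57.7  53. ]
button_face 0.72 [221.  115.5] [ 565.6 -102.    53. ]
button_face 0.56 [252.6 121.1] [538.8 -92.7  53. ]
pointer_tip 0.79 [205.5 138.7] [589.1 -79.8  21. ]
line_50 0.63 [211.2 182.6] [592.9 -33.4  20. ]
fin_center 0.65 [254.2 177.8] [546.1 -38.8  46. ]
fin_center 0.63 [ 75.  269.2] [749.8  30.3  46. ]
fin_center 0.49 [253.2 149.4] [542.6 -66.2  46. ]
carrier_rear 0.87 [253.4 148.5] [543.2 -62.1  20. ]
carrier_rear 0.56 [ 96.8 279.6] [748.5  61.2  20. ]
```

View pics/f.png

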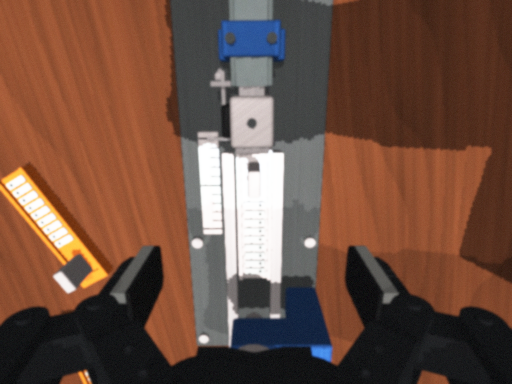

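The picture shows the carrier's rear (253,150) seated against the foot, head block at (252,120), button on its left (225,120), and pointer at the 0 line (205,137). Now descend over the head.

Emit:
{"api": "servo_tool", "payload": {"jaw": [0.085, 0.085, 0.085, 0.085, 0.085], "travel": [[0.049, -0.0025, 0], [0, 0, 0.05], [0, 0, 0.05], [0, 0, 0.04], [0, 0, 0.02]], "yaw": [0, 0, 0, 0, 0]}}

```text
time_s: 15.5
eef_pos: [0.5376, -0.0947, 0.0342]
tcp_rot: [2.035, -2.392, -0.003]
contact_force: [-0.2, 0.6, 0.3]
finger_gap: 0.994
gripper_force: 0.0
```

Emit:
{"api": "servo_tool", "payload": {"jaw": [0.06, 0.05, 0.045, 0.045], "travel": [[0, 0, 0], [0, 0, 0], [0, 0, 0], [0, 0, 0]], "yaw": [0, 0, 0, 0]}}

```text
time_s: 16.0
eef_pos: [0.5399, -0.0954, 0.0374]
tcp_rot: [-2.035, 2.392, -0.004]
contact_force: [4.0, 0.1, 3.1]
finger_gap: 0.523
gripper_force: 2.4
```

Emit:
{"api": "servo_tool", "payload": {"jaw": [0.03, 0.03, 0.03, 0.03], "travel": [[0, 0, 0], [0, 0, 0], [0, 0, 0], [0, 0, 0]], "yaw": [0, 0, 0, 0], "force": 35}}

```text
time_s: 16.5
eef_pos: [0.54, -0.0955, 0.0375]
tcp_rot: [-2.034, 2.392, -0.005]
contact_force: [4.3, -1.5, 10.5]
finger_gap: 0.428
gripper_force: 34.4
```

Emit:
{"api": "servo_tool", "payload": {"jaw": [0.03, 0.03, 0.03, 0.03, 0.03], "travel": [[-0.001, 0, -0.001], [-0.004, 0, 0], [-0.006, 0, 0], [-0.006, 0, 0], [-0.003, 0, 0]], "yaw": [0, 0, 0, 0, 0], "force": 45}}

```text
time_s: 17.12
eef_pos: [0.5427, -0.0762, 0.0378]
tcp_rot: [2.034, -2.393, 0.005]
contact_force: [2.6, -8.8, -2.0]
finger_gap: 0.419
gripper_force: 49.0
```

Emit:
{"api": "servo_tool", "payload": {"jaw": [0.03, 0.03, 0.03, 0.03, 0.03], "travel": [[-0.005, 0, 0], [-0.006, 0, 0], [-0.006, 0, 0], [-0.005, 0, 0], [-0.003, 0, 0]], "yaw": [0, 0, 0, 0, 0]}}

```text
time_s: 17.75
eef_pos: [0.5466, -0.0516, 0.0378]
tcp_rot: [2.034, -2.393, 0.005]
contact_force: [1.5, -9.3, -1.0]
finger_gap: 0.417
gripper_force: 49.5
```

Emit:
{"api": "servo_tool", "payload": {"jaw": [0.03, 0.03, 0.03, 0.03], "travel": [[-0.001, 0, 0], [-0.001, 0, 0], [0, 0, 0], [0, 0, 0]], "yaw": [0, 0, 0, 0]}}

```text
time_s: 18.25
eef_pos: [0.5468, -0.0497, 0.0378]
tcp_rot: [2.034, -2.394, 0.004]
contact_force: [2.1, -7.6, 0.2]
finger_gap: 0.412
gripper_force: 49.4
```

```bash
python3 - <<'E'
from h import *
s=telemetry.sense();print(s['eef_pos'],s['contact_force'])
p=cam('wrist');look(p,['pointer_tip','line_50','foot_face','carrier_rear','fin_center','head_center'])
c=p['img'][:200,150:350];cv2.imwrite('pics/g.png',cv2.resize(c,(600,600),interpolation=2)[:,:,::-1])
E
```

```text
[ 0.54682724 -0.04968324  0.03775752] [ 2.05436003 -7.62747525  0.16058974]
line_50 0.76 [179.4 269. ] [592.7 -33.3  20. ]
carrier_rear 0.2 [255.4 288.7] [551.7 -13.2  20. ]
fin_center 0.93 [259.  353.8] [553.4   8.7  46. ]
head_center 0.94 [254.9 266.4] [546.4 -48.1  53. ]
```

View pics/g.png

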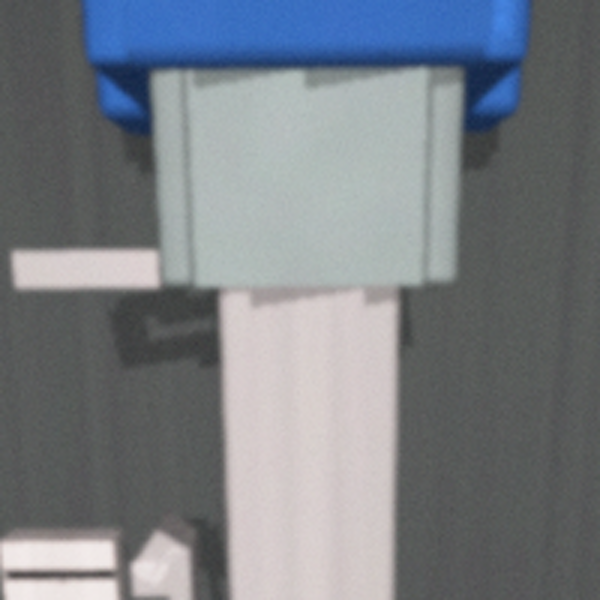

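The crop shows the bar drawn out of the tube, but the pointer is outside it. I'll go on by 3.5 mm, then look at the pointer region.

Emit:
{"api": "servo_tool", "payload": {"jaw": [0.03, 0.03, 0.03, 0.03], "travel": [[-0.0015, 0, 0], [-0.0015, 0, 0], [-0.0005, 0, 0], [0, 0, 0]], "yaw": [0, 0, 0, 0]}}

```text
time_s: 19.1
eef_pos: [0.5474, -0.0462, 0.0378]
tcp_rot: [2.034, -2.393, 0.004]
contact_force: [2.9, -7.5, 0.2]
finger_gap: 0.415
gripper_force: 49.5
```

```bash
python3 - <<'E'
from h import *
s=telemetry.sense();print(s['eef_pos'],s['contact_force'])
p=cam('wrist');look(p,['pointer_tip','line_50','foot_face','carrier_rear','fin_center','head_center'])
c=p['img'][184:384,130:390];cv2.imwrite('pics/i.png',cv2.resize(c,(780,600),interpolation=2)[:,:,::-1])
for n in('top','scene'):
    q=cam(n);print(n);look(q,['pointer_tip','line_50','foot_face','carrier_rear'])
E
```

```text
[ 0.54737369 -0.04624754  0.03777065] [ 2.8611134  -7.52096908  0.20139052]
line_50 0.82 [176.9 265.7] [594.2 -32.2  20. ]
fin_center 0.77 [255.4 352.2] [555.7  10.7  46. ]
head_center 0.62 [253.7 265.3] [547.4 -45.3  53. ]
top
carrier_rear 0.9 [238.5 158.4] [740.3  63.5  20. ]
carrier_rear 0.85 [226.7 142. ] [798.1 115.1  20. ]
scene
pointer_tip 0.65 [256.9 185.5] [588.9 -30.4  21. ]
line_50 0.63 [253.2 186.6] [593.7 -40.4  20. ]
foot_face 0.72 [262.8 179.3] [560.7 -17.   20.5]
carrier_rear 0.96 [299.  252.6] [807.2 103.6  20. ]
carrier_rear 0.83 [262.3 177.4] [552.4 -19.5  20. ]
carrier_rear 0.7 [285.1 233.7] [753.1  65.   20. ]
```

View pics/i.png

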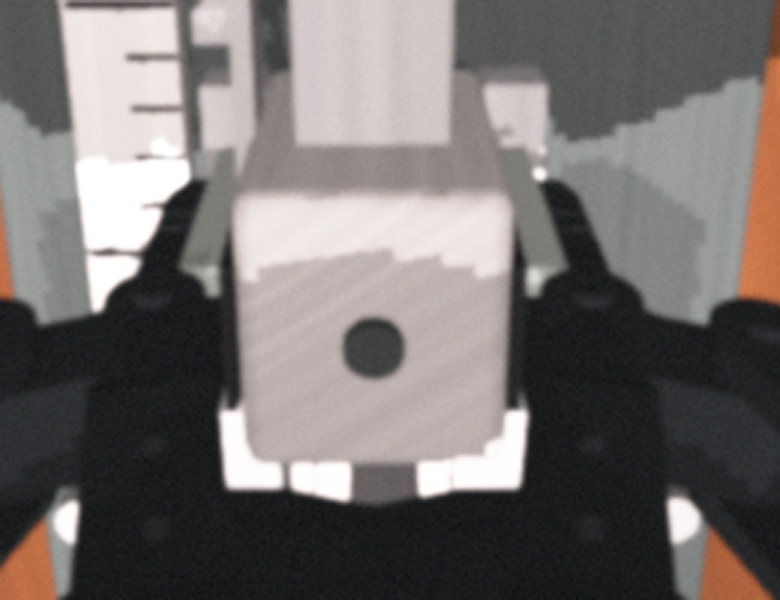

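The crop shows the head at (375,330) gripped with the 50 line at row 252 on the strip at left; the finger hides most of the pointer. Odometry gives 49.8 mm. A contrast-stretched close-up should show the pointer at the line.

```bash
python3 - <<'E'
from h import *
p=cam('wrist');c=p['img'][235:290,148:200].astype(float)
q=cam('scene');c2=q['img'][165:200,230:285].astype(float)
f=lambda a,lo,hi,s:cv2.resize(np.clip((a-lo)/(hi-lo)*255,0,255).astype('uint8'),s,interpolation=2)
d=vision.masks_of(p,'pointer_tip')
for m in d[:2]:
    print(m['conf'],m['at'],m['pixels'].sum())
print(p['img'][255:285,158:176].mean(2).astype(int))
cv2.imwrite('pics/j.png',np.hstack([f(c,150,256,(380,400)),f(c2,60,256,(400,400))])[:,:,::-1])
E
```

```text
0.8 [248.8, 276.8] 10818
[[251 254 255 255 255 255 255 255 255 255 255 255 255 255 255 255 254 255]
 [251 254 255 255 255 255 255 255 255 255 255 255 255 255 255 255 255 255]
 [250 254 255 255 255 255 255 255 255 255 255 255 255 255 255 255 255 255]
 [249 254 255 255 255 255 255 255 255 255 255 255 255 255 255 255 255 254]
 [246 254 255 255 255 255 255 255 255 255 255 254 255 255 255 255 255 255]
 [242 253 254 255 255 255 255 255 255 255 255 254 255 255 255 255 255 255]
 [237 253 254 255 255 255 255 255 255 255 255 255 255 255 255 255 255 255]
 [234 252 254 255 255 255 255 255 255 255 255 254 255 255 255 255 255 255]
 [230 252 254 255 255 255 255 255 255 255 254 254 255 255 255 255 255 254]
 [223 251 254 255 255 254 254 254 254 254 254 254 254 255 255 254 254 254]
 [213 248 253 254 254 254 252 251 250 249 251 252 254 254 254 254 254 253]
 [191 233 244 246 247 242 231 214 204 208 221 239 246 248 249 249 248 243]
 [162 194 202 186 183 172 150 130 121 127 154 181 197 203 202 202 201 191]
 [160 193 190 162 133 126 119 121 119 121 136 149 158 155 155 145 134 123]
 [172 214 229 216 204 196
[... 475 characters left out ...]
253 252 247 232 186 115]
 [146 200 248 254 254 255 255 255 255 255 254 252 245 231 200 161 109  63]
 [140 192 246 254 254 255 255 255 254 254 251 237 200 154 108  72  47  36]
 [137 185 241 253 254 255 255 254 254 251 232 172 111  76  51  39  30  28]
 [138 175 236 252 254 255 254 254 250 228 161  91  52  35  30  29  27  30]
 [135 170 233 252 254 255 254 251 229 157  85  47  33  34  32  33  34  32]
 [131 166 228 251 254 254 252 235 168  85  41  31  28  30  32  30  31  33]
 [131 158 223 251 254 254 247 199 106  47  34  32  28  32  30  34  36  37]
 [133 150 215 250 253 252 234 153  68  33  29  30  29  31  33  35  34  45]
 [132 148 205 248 253 250 215 119  49  32  29  29  29  30  32  29  35  39]]
```

View pics/j.png

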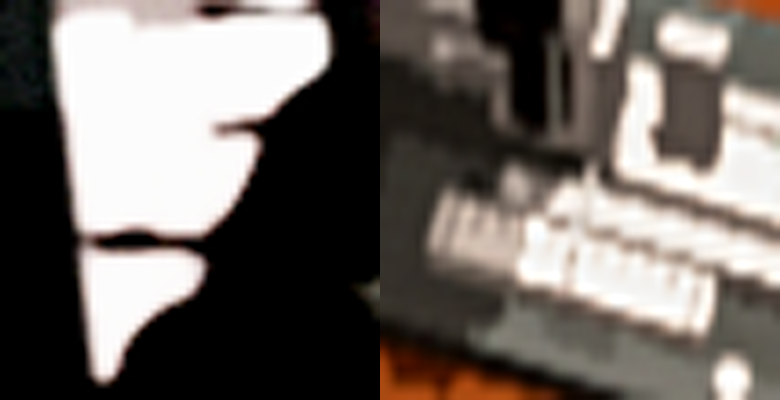

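On the left, a slight thickening (pixel rows 266–267, columns 164–168) sits on the 50 line, which I read as the pointer tip. On the right, the scene view shows the pointer running onto the long middle line. With odometry at 49.8 mm, I'll nudge 0.3 mm, settle and hand in.

Emit:
{"api": "servo_tool", "payload": {"jaw": [0.03, 0.03, 0.03, 0.03], "travel": [[-0.0003, 0, 0], [0, 0, 0], [0, 0, 0], [0, 0, 0]], "yaw": [0, 0, 0, 0]}}

```text
time_s: 20.6
eef_pos: [0.5474, -0.0461, 0.0378]
tcp_rot: [2.034, -2.393, 0.004]
contact_force: [1.5, -7.9, -0.5]
finger_gap: 0.413
gripper_force: 49.5
```

```bash
python3 - <<'E'
from h import *
s=telemetry.sense();print(s['eef_pos'],s['contact_force'],s['finger_gap'],s['gripper_force'])
print(r.hand_in())
E
```

```text
[ 0.54743328 -0.04605361  0.03778401] [ 1.53106564 -7.91635906 -0.49263863] 0.41340341929757096 49.52717456035316
the job is handed in; nothing more can be done
None
```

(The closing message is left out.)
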